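# Refit the stirrer's push knob and hold it in

## Robot

A 7-joint arm with a two-finger parallel gripper is mounted at the origin on the work surface. World frame = base frame: x ahead of the robot, y to its left, z up, the work surface at z = 0. Lengths are in mm, angles in rad, forces in N, time in s.
With the tool pointing down it reaches from about 400 to 875 mm from the base axis. Payload 4.4 kg.
Tool frame: the origin (TCP) lies at the very end of the fingers, on their centre line; the grasp point (between the pads) lies 19 mm behind it; y points along the fingers, z is the direction in which the jaws open and shut, and the axes are right-handed (so a half turn about y gives the same grasp; the last joint's range is limited). The gripper opens to 85 mm and grips with 20 to 120 N. Pads are 22 mm wide; open, the fingers measure 114 mm over their backs; the gripper's body (76 mm by 85 mm) begins 54 mm behind the grasp point. The pads swing forward as they close: fully open they stand 13 mm farther back than shut.
Start: joints at [-1.297, 0.628, 0.038, 1.517, -0.027, 0.996, -0.02], TCP at [216.621, 612.857, 231.313] pointing down, gripper open.
Joint ranges: [-3.06, 3.06], [-0.37, 2.12], [-1.25, 1.32], [0.18, 2.47], [-1.1, 4.24], [0.23, 1.98], [-2.94, 2.94]. Speed limits (rad/s): [2.57, 2.57, 3.14, 3.14, 3.14, 3.14, 3.14].

## Interface

Orientations are given as [roll, pitch, yaw] about the fixed x, y, z axes, in that order (R = Rz(yaw) Ry(pitch) Rx(roll)).
In Python, from cell import ctrl, imaging, finish_job gives the robot as it stands.
- The arm moves only by the shell command python3 -m inch 'ROWS'. ROWS is JSON, one flat list of numbers, 7 for each row, row after row: the opening, from 0 (shut) to 1 (fully open), then the shift along the tool's x, y, z in cm, then the turn, a rotation vector about the tool's x, y, z in degrees. A call has 1 to 12 rows; each row is the pose to reach, as a shift and turn from the pose commanded when the call began, along the tool's axes at that moment; what a row does not reach only later rows make up. A row lasts 1/10 s, in which the tool goes at most 50 mm and 8.59 degrees, less where a joint would pass 70% of its speed; a pose out of reach is approached as far as the arm can. A call with a gripper value outside its range is refused whole. The fingers move at their own pace and stop on an object; the grip force is fixed at half the most. Time passes only in rows, so rows that repeat a pose let the fingers close. It gives the time, the measured TCP pose, the force and the opening at its end, in the units of the state.
- ctrl.read_state(): the state, without advancing time (a new reading comes with each control period).
- imaging.get_image(name): name is "scene" or "side" or "wrist"; returns a dict with "img" (420x560x3 uint8, red, green, blue), "fx", "fy", "cx", "cy" (pixels), "R" (3x3) and "t" (3): a world point X has camera coordinates R X + t. Camera axes: x right, y down, z forward; pixel columns grow to the right and rows downward; lengths in mm; the calibration is good to about 2 mm. A picture is of the moment at which its call begins. There is no depth.
- finish_job(): hands the job in, once; it reports no verdict.
The state is a dict: "clock": time; "qpos": joint angles; "qd": joint speeds; "tau": joint torques, N m; "eef_pos": TCP position; "tool_rot": TCP orientation; "force": force on the tool from outside, world axes, zero at the start; "torque": the same for the moment, N m; "width": finger opening in mm.
Only numpy, scipy, OpenCV 4.12 (cv2) and the standard library are available. Lean on these libraries where they do the work, as an engineer would, in place of code of your own. Each camera call takes 0.05 s, during which the arm holds its last target.

## Task

The hotplate stirrer has lost its control knob. Take the large knob with the raised white pointer line out of the spares tray, turn it so that the flat in its bore matches the flat of the stirrer's bare D-shaft, push it all the way onto the shaft, then press it in against the push switch's spring and keep it pressed: finish with the gripper still holding the knob pressed in. Leave the other spares in the tray and do not knock over or shift the bottle and the beaker.

Things in the scene. Friction and masses are not known exactly. Their poses are not given: they have to be found in the camera images.
- knob_center (a point): Centre of the black round fluted knob, 36 mm in diameter, 30 mm tall, about 80 g, standing upright, bore down, in one of the tray's compartments. D-bore from below, on the axis: 13.2 mm wide, 15 mm deep (it ends at this point), its flat 2.6 mm from the axis. z up; x runs from the axis along the raised white pointer line on top: the bore's flat is on that side. Can be gripped at any yaw.
- knob_pointer (a point): Outer end of the white pointer line on the knob's top face, 17 mm from the knob's axis and 15 mm above knob_center; same axes as knob_center.
- shaft_tip (a point): Middle of the top end of the bare upright steel D-shaft, 87 mm above the bench, 22 mm above the deck. 12 mm in diameter, flat 2 mm from the axis, tip chamfered 0.8 mm. z up; x is the way the flat faces, different each time. The knob fits when its pointer points that way (within some 8 degrees) and is fully on when knob_center meets this point. The shaft turns with light friction (0.03 N m).
- stirrer: Cream-white hotplate stirrer, fixed, 280 x 200 mm. Origin: on the bench under the shaft's axis; x to its rear, z up. Its level control deck, 65 mm high, carries the shaft 45 mm behind the front edge and 50 mm from the right edge, beside a dark display; the white hotplate, 95 mm high, begins 60 mm behind the shaft. With the knob fully on, its underside is 7 mm above the deck.
- push (a joint): The push switch under the shaft: how far the shaft is pressed straight down, in m, 0 at rest to 0.004 fully in. Its spring takes about 4 N to start moving and 10 N fully in, and comes back when let go.
- tray: Light grey spares tray fixed to the bench, 205 x 205 mm, walls 32 mm high and 4 mm thick, floor 4 mm thick, 2 x 2 compartments 96 mm square inside, their centres 50 mm from the tray's middle lines, dividers about 28 mm high. Origin: middle of its underside.
- small_knob_center (a point): Centre of a small plain black knob without pointer, 27 mm wide at the base and 16 mm tall, in another compartment of the tray; stays in the tray.
- stir_bar_center (a point): Centre of a white magnetic stir bar, 50 mm long and 10 mm thick, lying in another compartment; stays in the tray.
- screw_cap_center (a point): Centre of a blue bottle screw cap, 52 mm in diameter and 25 mm tall, in another compartment; stays in the tray.
- reagent_bottle: Brown glass reagent bottle with a blue cap, 76 mm in diameter and 150 mm tall, standing on the bench beyond the tray. Origin: middle of its underside.
- beaker: Clear glass beaker, 75 mm wide at the rim and 92 mm tall, standing on the bench beyond the tray. Origin: middle of its underside.
There are look-alikes about, which are no part of the job. What is shaped like the part that bears knob_center but pink or turquoise is not meant.

How it is judged (in metres and radians):
On the way, in this order (a step that is already met when the one before it is completed fails the run):
1. the knob is lifted clear of the tray (height (world z) of knob_center above 0.07 m), for 0.1 s.
2. the knob is all the way on the shaft, flat to flat (distance between knob_center and shaft_tip below 0.0025 m and angle between the x axis of knob_center and the x axis of shaft_tip, either way round below 0.35 rad and x of knob_pointer in the frame of shaft_tip above 0.01 m and angle between knob_center's own z axis and vertical below 0.1 rad), for 0.1 s.
At the end, for the whole second after the job is handed in: Knob fully on the shaft (knob_center within 2.5 mm of shaft_tip; pointer within 0.35 rad of the way the shaft flat faces, not opposite; upright within 0.1 rad), push switch held in by more than 2.5 of its 4 mm, and the fingers still bearing on the knob, all through the last second (all of step 2 and value of joint push above 0.0025 m and contact force between the fingers and knob above 2 N); the arm keeps its last pose, push and grip.
It fails at once if another spare is lifted out of the tray (z of any of small_knob_center, stir_bar_center, screw_cap_center in the frame of tray above 0.045 m).
It fails at once if the bottle or the beaker is shifted by more than 30 mm or tipped (distance of any of reagent_bottle, beaker from where it was at the start of the episode above 0.03 m or angle between any of reagent_bottle, beaker's own z axis and vertical above 0.3 rad).
It also fails if it takes over 40 s, if anything falls off the work surface, if the arm or the gripper's body presses on something with over 40 N, if the wrist force passes 120 N, or if a joint passes its speed limit or range.

## Working session

There is one attempt and no reset: what is moved stays moved. The work goes in short steps, Python scripts to look and compute and a shell command to move; the robot and the scene stay as the last step left them, time stands still between calls to the robot, and variables do not carry over. Pictures are saved under pics/ and viewed, and the job is handed in when it is done.

```bash
ls; mkdir -p pics
python3 - <<'E'
from cell import ctrl, imaging
import cv2,json
s=ctrl.read_state(); print(s)
for n in ("scene","side","wrist"):
    d=imaging.get_image(n); cv2.imwrite(f"pics/{n}0.png",d["img"][:,:,::-1])
    print(n,d["fx"],d["cx"],d["cy"],d["R"],d["t"])
E
```

```text
pics
{'clock': 0.0, 'qpos': array([-1.29680919,  0.62935902,  0.03844286,  1.51834587, -0.02699615,
        0.99628622, -0.01998656]), 'qd': array([ 0.0022887 , -0.00145527, -0.0004137 ,  0.00090679, -0.00159124,
       -0.00049636, -0.00056968]), 'tau': array([ 7.25827958e-04, -5.63412344e+01,  1.22605562e+00, -1.93445742e+01,
        1.09393799e-02,  1.03213865e-02,  1.30301444e-05]), 'eef_pos': array([216.40657059, 612.2706941 , 230.38782375]), 'tool_rot': array([-1.57267651e+00, -2.87223651e-05, -3.39771804e-01]), 'force': array([ 0.04100759, -0.60783756, -0.15794486]), 'torque': array([ 0.03003114, -0.02762511, -0.02886902]), 'width': 85.26288628860775}
scene 414.87602165824046 288.3554349833676 209.34392555232654 [[-0.14882184  0.98880962  0.01037242]
 [ 0.83999348  0.13194499 -0.5263093 ]
 [-0.52178829 -0.06961356 -0.85022993]] [ 140.5479829  -459.33393877 1350.79693601]
side 453.45578774296706 281.32015150197003 209.1276708690406 [[ 0.86152763 -0.50766727  0.00664054]
 [-0.36125726 -0.62215041 -0.69456609]
 [ 0.35673988  0.59598893 -0.71939825]] [-565.36846265  242.90943812  758.95954189]
wrist 323.2594015729016 277.1960823562082 204.35155862400114 [[ 0.33339159  0.9427841  -0.00286285]
 [ 0.89430672 -0.31528466  0.31750759]
 [ 0.29843849 -0.10841463 -0.94825141]] [-650.45541114  -40.45295018  381.60227535]
```

View pics/scene0.png

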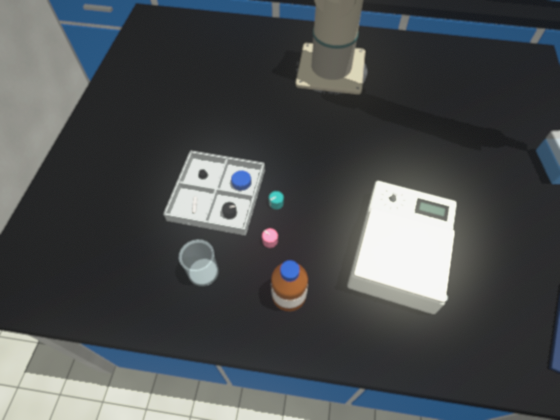

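View pics/side0.png

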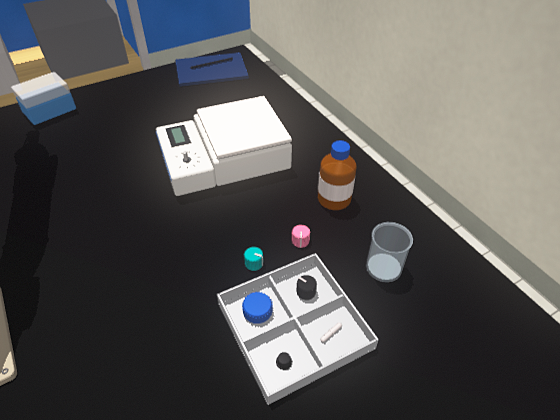

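View pics/wrist0.png

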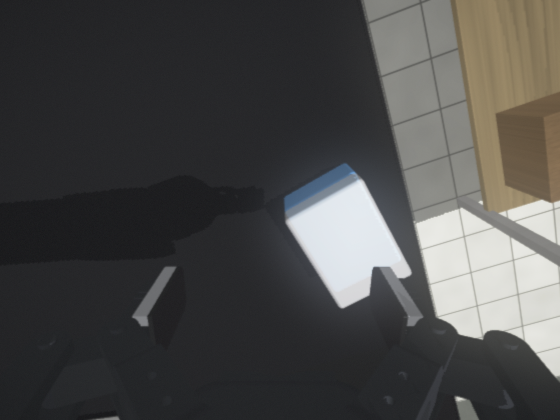

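Candidates for the large knob:
- Black knob with a white mark: scene (230,210), side (307,287).
- Small black knob: scene (203,174), side (284,360).
- Turquoise look-alike: scene (276,200), side (254,258).
- Pink look-alike: scene (270,238), side (301,236).

The description fits the first one. I'll check it in a crop and triangulate it.

```bash
cat > h.py <<'E'
from cell import ctrl, imaging
import cv2, numpy as np
from scipy.spatial.transform import Rotation as Rot
def P(d): return np.array([[d["fx"],0,d["cx"]],[0,d["fy"],d["cy"]],[0,0,1]])@np.c_[np.array(d["R"]),np.array(d["t"])]
def tri(a,pa,b,pb):
    X=cv2.triangulatePoints(P(a),P(b),np.array(pa,float).reshape(2,1),np.array(pb,float).reshape(2,1)); return (X[:3]/X[3]).ravel()
def onz(d,p,z):
    R=np.array(d["R"]);C=-R.T@np.array(d["t"])
    v=R.T@np.array([(p[0]-d["cx"])/d["fx"],(p[1]-d["cy"])/d["fy"],1]); return C+v*(z-C[2])/v[2]
def proj(d,X):
    u=P(d)@np.r_[X,1]; return u[:2]/u[2]
def toolrot(s=None):
    s=s or ctrl.read_state(); return Rot.from_euler('xyz',s["tool_rot"]).as_matrix()
def save(d,n,crop=None,f=1):
    im=d["img"][:,:,::-1]
    if crop: x,y,w,h=crop; im=im[y:y+h,x:x+w]
    cv2.imwrite("pics/"+n,cv2.resize(im,None,fx=f,fy=f,interpolation=cv2.INTER_CUBIC))
E
python3 - <<'E'
from h import *
a=imaging.get_image("scene");b=imaging.get_image("side")
for n,p,q in (("knob",(230,210),(307,287)),("shaft",(393,197),(186,157)),("small",(203,174),(284,360)),("bottlecap",(290,270),(341,150)),("cap",(241,180),(257,307)),("turq",(276,200),(254,258)),("pink",(270,238),(301,236))):
    X=tri(a,p,b,q);print(n,X.round(),proj(a,X).round(),proj(b,X).round())
for n,p in (("scene",(150,140,150,150)),("side",(210,230,180,180))): save(a if n=="scene" else b,n+"_c.png",p,3)
save(a,"scene_s.png",(340,160,130,100),5); save(b,"side_s.png",(140,100,150,110),5)
print(toolrot())
E
python3 - <<'E'
import cv2,numpy as np
a=cv2.imread("pics/scene_c.png");b=cv2.imread("pics/side_c.png")
a=cv2.resize(a,(390,390));b=cv2.resize(b,(390,390));cv2.imwrite("pics/m.png",np.hstack([a,b]))
a=cv2.resize(cv2.imread("pics/scene_s.png"),(390,300));b=cv2.resize(cv2.imread("pics/side_s.png"),(400,300));cv2.imwrite("pics/m2.png",np.hstack([a,b]))
E
```

```text
knob [ 591. -202.   17.] [230. 210.] [307. 287.]
shaft [524. 193.  71.] [393. 197.] [186. 157.]
small [ 485. -300.    7.] [203. 174.] [284. 360.]
bottlecap [782. -23. 138.] [290. 270.] [341. 150.]
cap [ 493. -193.   14.] [241. 180.] [258. 307.]
turq [540. -92.  13.] [276. 200.] [254. 258.]
pink [651. -89.  12.] [270. 238.] [301. 236.]
[[ 9.42802810e-01 -3.04969157e-04  3.33350820e-01]
 [-3.33350958e-01 -7.87839018e-04  9.42802481e-01]
 [-2.48988951e-05 -9.99999643e-01 -8.44438600e-04]]
```

View pics/m.png

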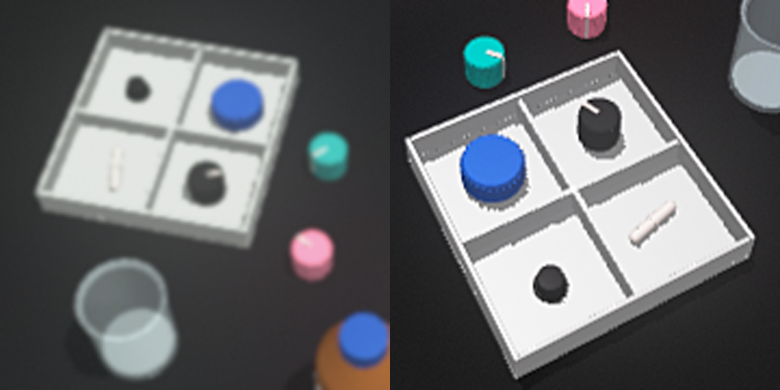

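View pics/m2.png

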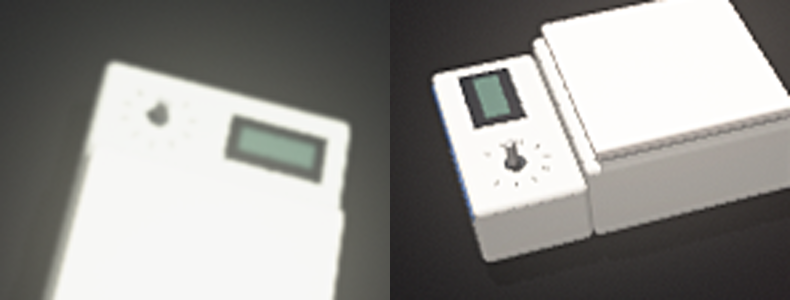

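Both crops confirm it: the fluted black knob with the white line is at scene (230,210) and side (307,287). The shaft is at scene (393,197) and side (186,157). Next I'll plan wrist-camera views over the shaft and then the knob.

```bash
cat >> h.py <<'E'
def delta(X,yaw=None):
    """shift in tool cm to TCP target X"""
    s=ctrl.read_state(); return toolrot(s).T@(np.array(X)-s["eef_pos"])/10
E
python3 - <<'E'
from h import *
s=ctrl.read_state(); T=toolrot(s); d=imaging.get_image("wrist"); R=np.array(d["R"])
C=-R.T@d["t"]; print("cam pos in tool",T.T@(C-s["eef_pos"]),"cam fwd in tool",T.T@R[2],"right",T.T@R[0])
c=np.array([d["cx"],d["cy"]])
for z in(0,87): X=onz(d,c,z);print("centre hits rel TCP in tool",T.T@(X-s["eef_pos"]))
for X in ([524,193,231],[591,-202,231]): print(delta(X))
E
```

```text
cam pos in tool [ -82.6967538  -142.33897083    1.83196683] cam fwd in tool [ 0.31751077  0.94825397 -0.0011441 ] right [5.75474868e-05 1.18726484e-03 9.99999294e-01]
centre hits rel TCP in tool [ 42.27292309 230.88613992   1.38165777]
centre hits rel TCP in tool [ 13.14228346 143.88674556   1.48662556]
[ 4.29739002e+01  1.70170444e-02 -2.93202515e+01]
[ 6.24556464e+01  3.83188144e-02 -6.43288378e+01]
```

```bash
python3 -m inch '[1,43,6,-29.3,0,0,0, 1,43,6,-29.3,0,0,0, 1,43,6,-29.3,0,0,0, 1,43,6,-29.3,0,0,0, 1,43,6,-29.3,0,0,0, 1,43,6,-29.3,0,0,0, 1,43,6,-29.3,0,0,0, 1,43,6,-29.3,0,0,0, 1,43,6,-29.3,0,0,0, 1,43,6,-29.3,0,0,0, 1,43,6,-29.3,0,0,0, 1,43,6,-29.3,0,0,0]'
python3 - <<'E'
from h import *
d=imaging.get_image("wrist"); save(d,"w1.png"); np.save("w1.npy",d,allow_pickle=True)
X=np.array([524,193,87]); print(proj(d,X)); u,v=proj(d,X).astype(int)
save(d,"w1c.png",(max(u-60,0),max(v-50,0),120,100),6)
E
```

```text
clock: 1.5
eef_pos: [526.9, 188.0, 170.9]
tool_rot: [-1.573, -0.002, -0.348]
force: [-0.2, 0.9, -0.4]
width: 85.6
[280.26079046 207.37714977]
```

View pics/w1.png

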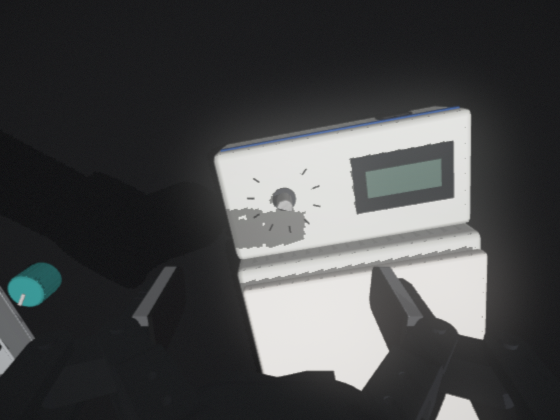

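View pics/w1c.png

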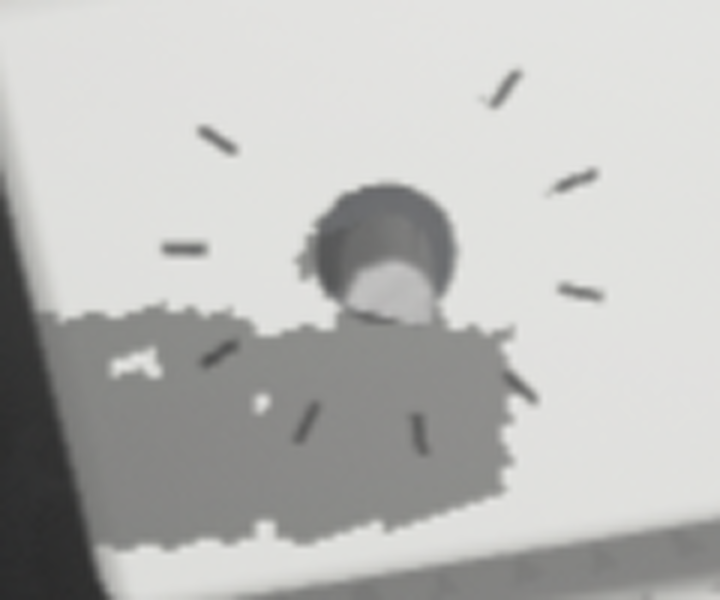

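```bash
python3 -m inch '[1,1,2.8,0,0,0,0, 1,2.2,5.6,0.3,0,0,0, 1,2.2,5.6,0.3,0,0,0, 1,2.2,5.6,0.3,0,0,0]'
python3 - <<'E'
from h import *
d=imaging.get_image("wrist"); np.save("w2.npy",d,allow_pickle=True)
X=np.array([524,193,87]); print(proj(d,X)); u,v=proj(d,X).astype(int)
save(d,"w2c.png",(max(u-60,0),max(v-50,0),120,100),6)
print(toolrot(), ctrl.read_state()["eef_pos"])
E
```

```text
clock: 1.95
eef_pos: [545.0, 190.3, 115.3]
tool_rot: [-1.571, 0.002, -0.338]
force: [-0.2, -0.3, 1.3]
width: 85.3
[266.51151115 212.68338418]
[[ 9.43463627e-01 -1.00922284e-05  3.31476070e-01]
 [-3.31475910e-01  9.52786793e-04  9.43463202e-01]
 [-3.25347668e-04 -9.99999546e-01  8.95574353e-04]] [545.47592758 190.36164958 116.11918817]
```

View pics/w2c.png

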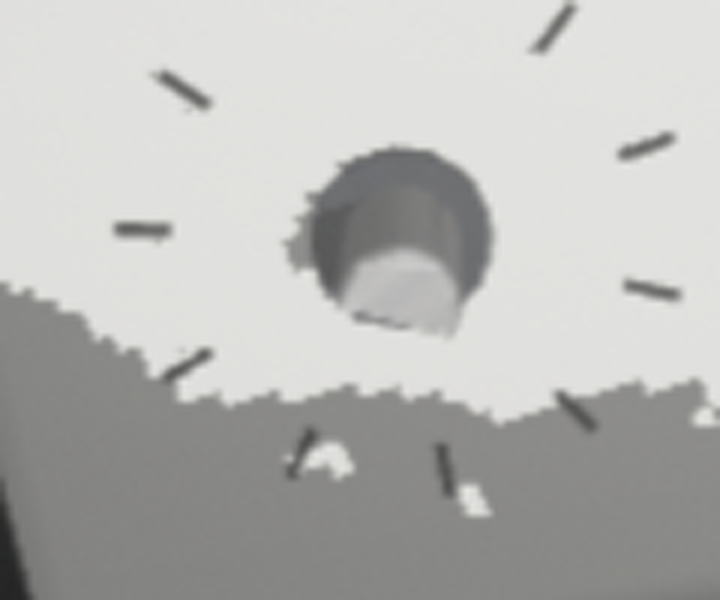

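The tip is the bright D at the bottom of the dark collar, centred near crop (402,295). Its flat edge faces image-down, which is about tool +x. I'll measure the D shape.

Run:
```python
from h import *
d=np.load("w2.npy",allow_pickle=True).item()
g=cv2.cvtColor(d["img"],cv2.COLOR_RGB2GRAY)
u,v=266,212;x0,y0=u-60,v-50
print(x0,y0)
sub=g[y0+36:y0+60,x0+50:x0+82]
for r,row in zip(range(y0+36,y0+60),sub): print(r," ".join("%3d"%k for k in row))
print(x0+50)
big=cv2.resize(d["img"][y0+15:y0+65,x0+35:x0+95,::-1],None,fx=12,fy=12,interpolation=cv2.INTER_NEAREST)
b=big.astype(float);b=np.clip((b-60)*1.3,0,255);cv2.imwrite("pics/w2d.png",b.astype(np.uint8))
```

```text
206 162
198 151 132 104  92  91  91  91  97 105 109 110 111 111 113 114 115 119 121 122 123 125 123 120 121 126 122 114 111 111 112 118 163
199 151 130 100  91  92  90  92  97 107 109 111 110 111 112 114 116 119 120 122 124 125 124 120 121 126 124 117 111 111 111 116 151
200 149 128  97  91  90  92  92 100 107 109 110 110 111 112 114 115 119 121 122 124 124 123 121 122 126 125 119 111 111 111 114 139
201 142 128  96  91  90  90  93  99 108 109 111 112 111 113 114 114 119 121 122 124 125 123 122 123 126 127 121 112 109 110 114 138
202 143 128  94  90  90  90  94 102 108 110 110 111 112 115 119 122 126 128 128 128 127 125 123 123 126 127 122 111 110 110 113 141
203 141 128  96  89  90  90  94 105 109 109 111 115 121 129 136 145 155 157 154 148 138 130 126 124 126 126 121 111 110 110 115 151
204 141 129 102  91  89  90  95 104 109 113 123 132 143 155 164 173 185 187 185 178 167 152 138 127 127 127 121 111 109 109 115 151
205 143 135 110  91  90  90  97 106 114 131 152 162 170 185 192 192 196 198 198 195 189 180 167 146 130 127 121 111 108 110 117 158
206 166 161 136  96  89  89  96 109 
[... 1379 characters left out ...]
 187 183 181 203 222 224 224 224 224
217 224 224 224 224 224 224 224 224 224 223 224 224 223 222 221 220 219 220 220 216 203 197 192 200 190 189 220 224 224 224 224 224
218 224 223 224 224 224 224 224 224 224 224 224 224 224 224 224 224 224 224 224 223 223 222 221 217 205 212 223 224 224 224 224 224
219 224 224 224 224 224 224 224 224 224 224 224 224 224 224 224 224 224 224 224 224 224 224 224 223 222 223 224 224 224 224 224 224
220 224 223 224 223 224 224 224 223 224 224 224 224 224 224 224 224 224 224 224 224 224 224 224 223 224 224 224 224 224 224 224 224
221 224 224 224 224 224 224 224 224 224 224 224 224 224 224 223 224 224 224 224 224 224 224 224 224 224 224 224 224 224 224 224 224
256
```

View pics/w2d.png

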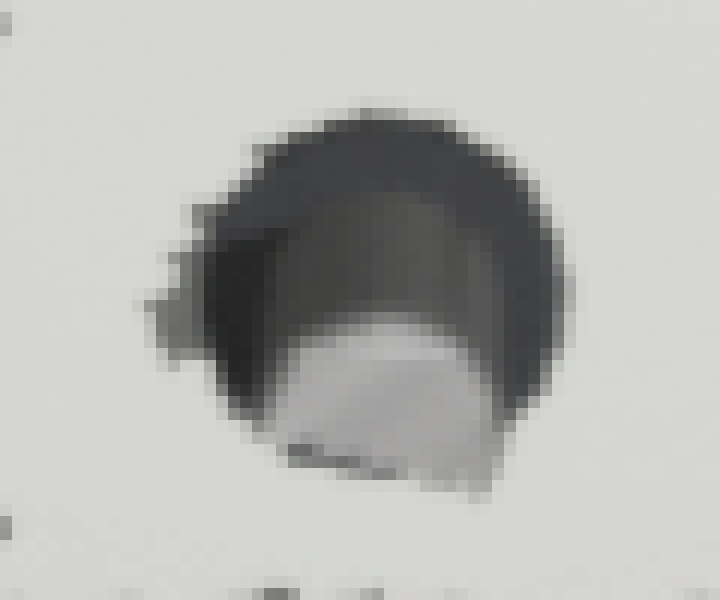

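Run:
```python
from h import *
d=np.load("w2.npy",allow_pickle=True).item()
T=np.array([[ .9434636,0,.331476],[-.331476,0,.9434636],[0,-1,0]])
pts=np.array([(264,215),(266,215.5),(268,215.7),(270,216.4),(272,216.6),(274,216.6),(276,217),(278,217.5),(280,218.3),(281,218.4)])
X=np.array([onz(d,p,86.3) for p in pts])
v=cv2.fitLine(X[:,:2].astype(np.float32),cv2.DIST_L2,0,.01,.01).ravel()
n=np.array([-v[1],v[0]]); 
if n@T[:2,0]<0:n=-n
print("flat yaw deg",np.degrees(np.arctan2(n[1],n[0])),"tool x yaw",np.degrees(np.arctan2(T[1,0],T[0,0])))
print("line pt",v[2:], "len",np.linalg.norm(X[-1]-X[0]))
print("collar centre",onz(d,(273,201.5),66))
A=onz(d,(273,203.3),87); print("back apex",A, "dist to flat",(v[2:]-A[:2])@n)
t=np.array([-n[1],n[0]])
L=onz(d,(263.3,210),86.2);R=onz(d,(281.8,210),86.2);print("sides",L,R, ((L-R)[:2])@t)
```

```text
flat yaw deg -30.80574 tool x yaw -19.35838816089071
line pt [527.70337 195.48326] len 9.834447856389792
collar centre [525.28632579 196.10635962  66.        ]
back apex [519.97965652 198.30015488  87.        ] dist to flat 8.07657599293638
sides [522.15599472 191.71923722  86.2       ] [525.60336323 201.54238807  86.2       ] -10.202685893478826
```

Shaft result: axis ≈ (525.4, 196.0) from the D face, confirmed by the collar at (525.3, 196.1). The D depth is 8.1 mm and its width 10.2 mm, both plausible, and the flat faces yaw ≈ -31°. Next, the knob.

```bash
python3 -m inch '[1,0,-5,0,0,0,0, 1,17.3,-5,-35.5,0,0,0, 1,17.3,-5,-35.5,0,0,0, 1,17.3,-5,-35.5,0,0,0, 1,17.3,-5,-35.5,0,0,0, 1,17.3,-5,-35.5,0,0,0, 1,17.3,-5,-35.5,0,0,0, 0.7,17.3,-5,-35.5,0,0,0, 0.7,17.3,-5,-35.5,0,0,0, 0.7,17.3,-5,-35.5,0,0,0, 0.7,17.3,-5,-35.5,0,0,0]'
python3 - <<'E'
from h import *
d=imaging.get_image("wrist"); np.save("w3.npy",d,allow_pickle=True);save(d,"w3.png")
print(proj(d,np.array([591,-202,34]))); print(ctrl.read_state())
E
```

```text
clock: 3.1
eef_pos: [591.0, -204.2, 166.7]
tool_rot: [-1.57, -0.002, -0.342]
force: [-0.1, 1.7, 0.0]
width: 59.7
[277.68047879 193.27841656]
{'clock': 3.15, 'qpos': array([ 0.29591875,  0.66297252, -0.01766806,  1.6571356 ,  0.01294169,
        0.8204457 ,  1.50515379]), 'qd': array([-0.02980359,  0.00057838, -0.01945226,  0.00963051, -0.00151032,
       -0.00335961,  0.00246647]), 'tau': array([ 2.20024467e+00, -5.54844117e+01,  1.69863649e+00, -1.71834576e+01,
        1.74488272e-01, -2.89412815e-02,  3.61958693e-03]), 'eef_pos': array([ 591.25863921, -202.0265243 ,  166.54371642]), 'tool_rot': array([-1.56932533e+00, -1.07445094e-03, -3.38822780e-01]), 'force': array([0.24388337, 0.72810232, 0.64896069]), 'torque': array([ 0.0550501 ,  0.02742339, -0.01429668]), 'width': 59.814066778191155}
```

View pics/w3.png

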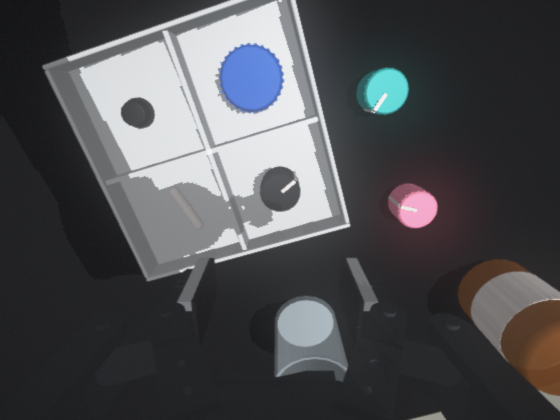

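The picture shows:
- Black pointer knob at (280,188), pointer toward (294,182).
- Beaker at about (305,335) and bottle at about (510,320), just beyond the tray.

Next I'll measure the knob, its pointer, the compartment and the obstacles.

Run:
```python
from h import *
d=np.load("w3.npy",allow_pickle=True).item()
img=d["img"]; x0,y0=240,150; c=img[y0:y0+75,x0:x0+85]
g=cv2.cvtColor(c,cv2.COLOR_RGB2GRAY)
big=cv2.resize(c[:,:,::-1],None,fx=9,fy=9,interpolation=cv2.INTER_NEAREST);cv2.imwrite("pics/w3c.png",big)
m=(g<70).astype(np.uint8)
cs,_=cv2.findContours(m,cv2.RETR_EXTERNAL,cv2.CHAIN_APPROX_NONE)
k=max(cs,key=cv2.contourArea);(u,v),r=cv2.minEnclosingCircle(k);print("knob blob",u+x0,v+y0,r,cv2.contourArea(k))
b=cv2.fitEllipse(k);print(b)
hull=np.zeros_like(m);cv2.drawContours(hull,[cv2.convexHull(k)],-1,1,-1);hull=cv2.erode(hull,np.ones((3,3)))
w=((g>110)&(hull>0)).astype(np.uint8);ys,xs=np.nonzero(w);print(len(xs))
P_=np.array([onz(d,(x+x0,y+y0),34.5)[:2] for x,y in zip(xs,ys)],np.float32);W=g[ys,xs].astype(float)
l=cv2.fitLine(P_,cv2.DIST_L2,0,.01,.01).ravel();s=(P_-l[2:])@l[:2];print("pointer line",l,np.degrees(np.arctan2(l[1],l[0])),"ends",l[2:]+l[:2]*s.min(),l[2:]+l[:2]*s.max())
for nm,p,z in (("tray cornerA",(46,67),32),("B",(148,278),32),("C",(349,227),32),("D",(297,0),32),("centrecross",(210,151),28),("beaker base",(305,322),4),("beaker near rim",(311,372),92),("bottle",(500,300),0)): print(nm,onz(d,p,z).round(1))
```

```text
Traceback (most recent call last):
ValueError: max() iterable argument is empty
```

View pics/w3c.png

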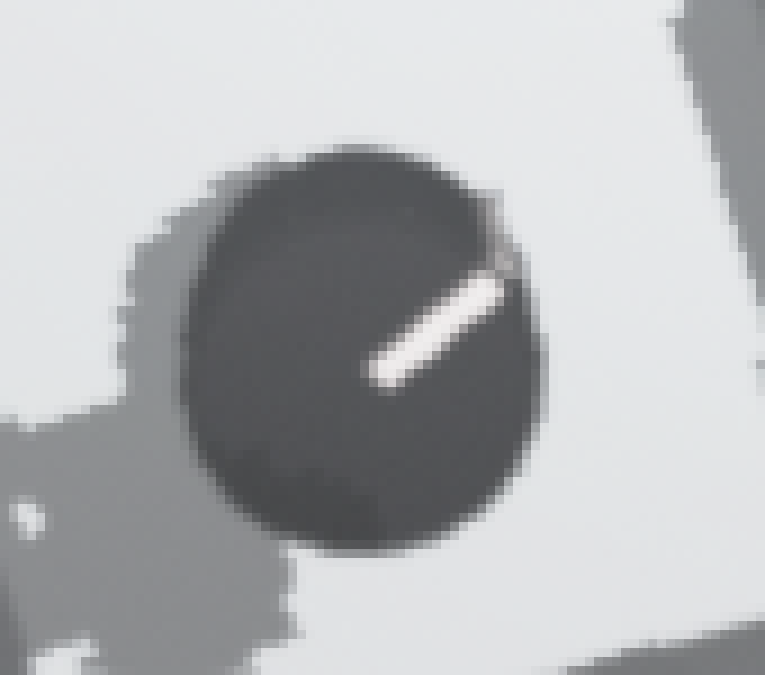

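Run:
```python
from h import *
d=np.load("w3.npy",allow_pickle=True).item()
img=d["img"]; x0,y0=240,150; c=img[y0:y0+75,x0:x0+85]
g=cv2.cvtColor(c,cv2.COLOR_RGB2GRAY)
m=(g<112).astype(np.uint8)
n,lab,st,ce=cv2.connectedComponentsWithStats(m)
cs,_=cv2.findContours((lab==lab[42,38]).astype(np.uint8),cv2.RETR_EXTERNAL,cv2.CHAIN_APPROX_NONE)
k=max(cs,key=cv2.contourArea);bb=cv2.boundingRect(k);print("bbox",bb,cv2.contourArea(k))
low=np.array([p[0]+(x0,y0) for p in k if p[0][1]>42],float)
# lower rim -> world at z=34, circle fit by least squares
Q=np.array([onz(d,p,34)[:2] for p in low])
A=np.c_[2*Q,np.ones(len(Q))];s=np.linalg.lstsq(A,(Q**2).sum(1),rcond=None)[0];C=s[:2];print("rim centre",C,"r",np.sqrt(s[2]+C@C))
hull=np.zeros_like(m);cv2.drawContours(hull,[cv2.convexHull(k)],-1,1,-1);hull=cv2.erode(hull,np.ones((3,3)))
w=((g>160)&(hull>0)).astype(np.uint8);n,lab,st,ce=cv2.connectedComponentsWithStats(w);i=1+st[1:,4].argmax();ys,xs=np.nonzero(lab==i);print(len(xs))
P_=np.array([onz(d,(x+x0,y+y0),34.5)[:2] for x,y in zip(xs,ys)],np.float32)
l=cv2.fitLine(P_,cv2.DIST_L2,0,.01,.01).ravel();s=(P_-l[2:])@l[:2];print("pointer line",l,np.degrees(np.arctan2(l[1],l[0])),"ends",l[2:]+l[:2]*s.min(),l[2:]+l[:2]*s.max())
nn=np.array([-l[1],l[0]]);print("line misses centre by",(C-l[2:])@nn)
for nm,p,z in (("tray cornerA",(46,67),32),("B",(148,278),32),("C",(349,227),32),("D",(297,0),32),("centrecross",(210,151),28),("beaker base",(305,322),4),("beaker near rim",(311,372),92),("bottle",(500,300),0)): print(nm,onz(d,p,z).round(1))
```

```text
bbox (20, 17, 40, 44) 1209.0
rim centre [ 593.11311675 -201.36646993] r 14.873315755751811
63
pointer line [ 3.5813037e-01 -9.3367159e-01  5.8766602e+02 -1.9116942e+02] -69.01458 ends [ 584.9512  -184.09158] [ 590.39343 -198.27998]
line misses centre by 1.4339297757456047
tray cornerA [ 431.9 -340.    32. ]
B [ 630.6 -350.9   32. ]
C [ 644.4 -150.9   32. ]
D [ 454.8 -138.3   32. ]
centrecross [ 536.9 -245.2   28. ]
beaker base [ 753.4 -226.8    4. ]
beaker near rim [ 735.  -222.9   92. ]
bottle [801.4 -12.6   0. ]
```

The knob axis is at about (591.2, -200.5), from the pointer end minus 17 mm. That is within 2 mm of the compartment centre (590.4, -198.6), so it checks out. The pointer yaw is about 111°, so the knob needs about -142° of turn to match the shaft. The joint 7 range allows that from the current yaw. I'll descend part way and check.

```bash
python3 -m inch '[0.57,0,5,0.2,0,0,0, 0.57,0,9.5,0.2,0,0,0, 0.57,0,9.5,0.2,0,0,0, 0.57,0,9.5,0.2,0,0,0]'
python3 - <<'E'
from h import *
d=imaging.get_image("wrist"); np.save("w4.npy",d,allow_pickle=True);save(d,"w4.png")
s=ctrl.read_state();print(s["eef_pos"],s["tool_rot"],s["width"]); print(proj(d,np.array([591.2,-200.5,34])),proj(d,s["eef_pos"]))
E
```

```text
clock: 3.55
eef_pos: [591.9, -199.6, 70.9]
tool_rot: [-1.57, 0.001, -0.337]
force: [0.6, -0.9, 0.1]
width: 48.8
[ 593.1977222  -200.50984302   72.39159154] [-1.57008684 -0.00264555 -0.33780464] 49.01605685881093
[272.56770388 239.25569322] [272.82367804 275.16796261]
```

View pics/w4.png

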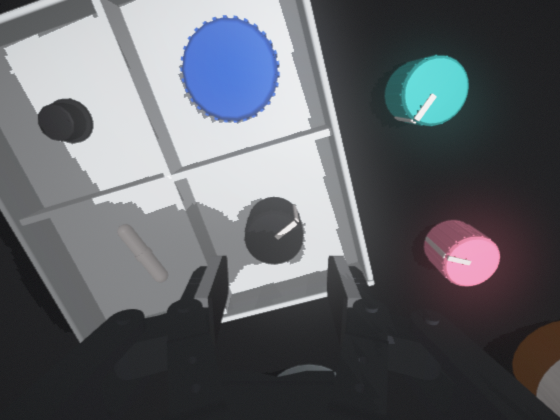

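The knob is at (274,237) and the fingers are symmetric about column 278.5. That implies a bias of about 2.6 mm along the jaw axis in the wrist calibration, which agrees with the scene/side triangulation. Small correction, then grasp.

```bash
python3 -m inch '[0.57,-0.2,3.5,-0.2,0,0,0, 0.57,-0.2,6.3,-0.2,0,0,0, 0.57,-0.2,6.3,-0.2,0,0,0, 0.3,-0.2,6.3,-0.2,0,0,0, 0.2,-0.2,6.3,-0.2,0,0,0, 0.2,-0.2,6.3,-0.2,0,0,0, 0.2,-0.2,6.3,-0.2,0,0,0]'
python3 - <<'E'
from h import *
d=imaging.get_image("wrist"); np.save("w5.npy",d,allow_pickle=True);save(d,"w5.png")
s=ctrl.read_state();print(s["eef_pos"],s["tool_rot"],s["width"],s["force"])
E
```

```text
clock: 4.3
eef_pos: [591.0, -203.4, 9.9]
tool_rot: [-1.57, -0.004, -0.34]
force: [-0.9, 0.2, 8.1]
width: 34.0
[ 591.08669576 -203.32554911    9.94087467] [-1.5703645  -0.00456081 -0.33977763] 34.26377902386177 [-0.66913147  0.68898637  7.96834874]
```

View pics/w5.png

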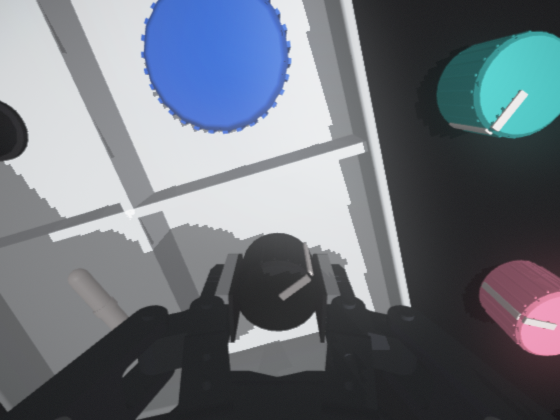

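Gripped: width 34 mm, knob centred between the pads at about (278,281). Lift it now and check.

```bash
python3 -m inch '[0.2,0,-2,0,0,0,0, 0.2,0,-6,0,0,0,0, 0.2,0,-10,0,0,0,0, 0.2,0,-14,0,0,0,0, 0.2,0,-14,0,0,0,0, 0.2,0,-14,0,0,0,0]'
python3 - <<'E'
from h import *
d=imaging.get_image("wrist"); np.save("w6.npy",d,allow_pickle=True);save(d,"w6.png")
x0,y0=215,215;c=d["img"][y0:y0+130,x0:x0+130]
cv2.imwrite("pics/w6c.png",cv2.resize(np.clip(c[:,:,::-1].astype(float)*1.8,0,255).astype(np.uint8),None,fx=4.6,fy=4.6,interpolation=cv2.INTER_NEAREST))
s=ctrl.read_state();print(s["eef_pos"],s["tool_rot"],s["width"],s["force"])
E
```

```text
clock: 4.95
eef_pos: [589.7, -203.2, 149.2]
tool_rot: [-1.571, -0.003, -0.34]
force: [0.5, -0.6, -1.4]
width: 34.2
[ 588.63098992 -202.79679215  147.56839853] [-1.57077221e+00 -1.12701587e-05 -3.39872634e-01] 34.00066249673252 [ 0.24245179 -0.07234041 -1.79584326]
```

View pics/w6c.png

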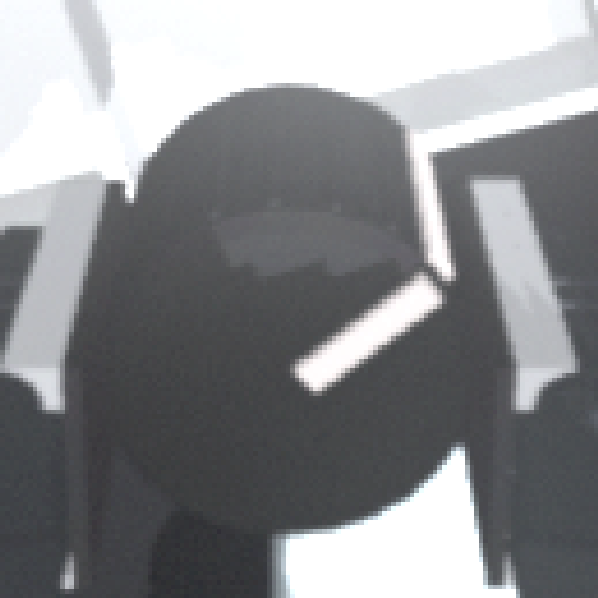

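```bash
cat >> h.py <<'E'
def pointer(d,z,roi,thr=140):
    x0,y0,w,h=roi; g=cv2.cvtColor(d["img"],cv2.COLOR_RGB2GRAY)[y0:y0+h,x0:x0+w]
    n,lab,st,ce=cv2.connectedComponentsWithStats((g>thr).astype(np.uint8))
    out=[]
    for i in range(1,n):
        if st[i,4]<25: continue
        ys,xs=np.nonzero(lab==i); Q=np.array([onz(d,(x+x0,y+y0),z)[:2] for x,y in zip(xs,ys)],np.float32)
        l=cv2.fitLine(Q,cv2.DIST_L2,0,.01,.01).ravel();s=(Q-l[2:])@l[:2]
        out.append((st[i].tolist(),np.degrees(np.arctan2(l[1],l[0])),l[2:]+l[:2]*s.min(),l[2:]+l[:2]*s.max(),np.ptp(s)))
    return out
E
python3 - <<'E'
from h import *
d=np.load("w6.npy",allow_pickle=True).item()
for o in pointer(d,148.3+24.1,(272,272,42,34),100): print(o)
for s in (d["R"],): print(s)
E
```

```text
([7, 3, 32, 25, 252], np.float32(-68.79986), array([ 584.4932 , -185.45515], dtype=float32), array([ 590.0255 , -199.71822], dtype=float32), np.float32(15.298421))
[[ 0.33347894  0.94275701 -0.00100984]
 [ 0.89310282 -0.31557149  0.3205963 ]
 [ 0.30192574 -0.10781401 -0.94721539]]
```

The knob is held at pointer yaw 111.2° and has lifted clear. Next I'll swing to the shaft while turning -142° (tool +y), stopping 30 mm short so I can see shaft and knob together.

```bash
python3 -m inch '[0.2,-21.7,0,33.4,0,142.2,0, 0.2,-21.7,0,33.4,0,142.2,0, 0.2,-21.7,0,33.4,0,142.2,0, 0.2,-21.7,0,33.4,0,142.2,0, 0.2,-21.7,0,33.4,0,142.2,0, 0.2,-21.7,0,33.4,0,142.2,0, 0.2,-21.7,0,33.4,0,142.2,0, 0.2,-21.7,0,33.4,0,142.2,0, 0.2,-21.7,0,33.4,0,142.2,0, 0.2,-21.7,0,33.4,0,142.2,0, 0.2,-21.7,0,33.4,0,142.2,0, 0.2,-21.7,0,33.4,0,142.2,0]'
python3 -c "
from h import *
s=ctrl.read_state();T=toolrot(s);print(s['eef_pos'],np.degrees(np.arctan2(T[1,0],T[0,0])),s['qpos'][6],s['width'])"
```

```text
clock: 6.2
eef_pos: [494.5, 184.1, 145.9]
tool_rot: [-1.572, -0.003, -2.146]
force: [0.1, -1.0, -0.8]
width: 34.2
[494.46430552 184.09156369 145.85539312] -122.93050476864026 -0.47746249569516963 34.197079301214366
```

```bash
python3 -m inch '[0.2,0,1,0,0,39.1,0, 0.2,0,1,0,0,39.1,0, 0.2,0,1,0,0,39.1,0, 0.2,0,1,0,0,39.1,0, 0.2,0,1,0,0,39.1,0, 0.2,0,1,0,0,39.1,0, 0.2,0,1,0,0,39.1,0]'
python3 - <<'E'
from h import *
d=imaging.get_image("wrist"); np.save("w7.npy",d,allow_pickle=True);save(d,"w7.png")
s=ctrl.read_state();T=toolrot(s);print(s['eef_pos'],np.degrees(np.arctan2(T[1,0],T[0,0])),s['tool_rot'],s['width'])
print(T)
E
```

```text
clock: 6.9
eef_pos: [495.0, 184.1, 136.3]
tool_rot: [-1.57, -0.002, -2.82]
force: [0.3, -0.3, -1.1]
width: 34.0
[495.18385794 184.16149984 136.60514725] -161.5957522083548 [-1.57043093e+00 -1.54615124e-03 -2.82037793e+00] 34.14386827944345
[[-9.48851473e-01 -1.35170705e-03  3.15719899e-01]
 [-3.15719006e-01 -8.34854546e-04 -9.48852366e-01]
 [ 1.54615063e-03 -9.99998738e-01  3.65393359e-04]]
```

View pics/w7.png

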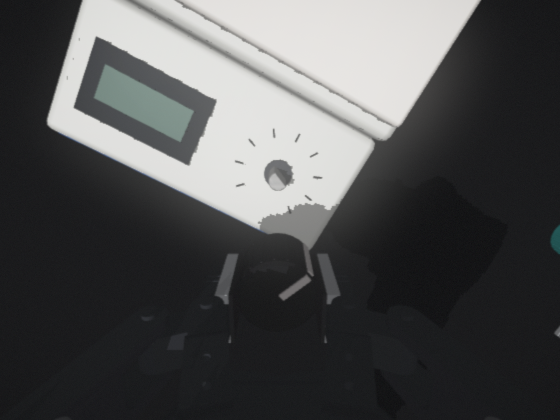

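Run:
```python
from h import *
d=np.load("w7.npy",allow_pickle=True).item()
x0,y0=255,150;c=d["img"][y0:y0+48,x0:x0+56,::-1].astype(float)
cv2.imwrite("pics/w7c.png",cv2.resize(np.clip((c-50)*1.4,0,255).astype(np.uint8),None,fx=12,fy=12,interpolation=cv2.INTER_NEAREST))
for o in pointer(d,136.5+24.1,(272,272,42,34),90): print(o)
g=cv2.cvtColor(d["img"],cv2.COLOR_RGB2GRAY)
for r in range(166,194): print(r," ".join("%3d"%k for k in g[r,262:296]))
```

```text
([8, 4, 30, 24, 233], np.float32(-30.889881), array([495.3821 , 184.50676], dtype=float32), array([508.1195 , 176.88664], dtype=float32), np.float32(14.842769))
166 227 226 223 207 155 119 114 113 113 113 115 117 116 113 113 113 113 113 113 113 113 114 113 113 112 111 113 120 137 157 187 223 225 225
167 227 225 216 170 122 114 114 113 114 116 119 122 119 114 112 111 110 112 113 113 113 113 113 112 112 112 111 111 119 143 183 223 225 225
168 227 225 206 138 114 114 113 113 115 120 125 125 119 113 110 104 103 108 110 111 113 113 112 112 112 111 112 112 119 145 193 223 225 225
169 226 223 199 126 114 113 113 114 119 125 127 126 120 113 111 109 102  97  98 101 108 110 110 111 112 112 112 113 123 170 219 225 225 225
170 226 218 178 122 113 113 114 116 125 128 127 125 119 113 111 111 107  99  96  95  97  97 101 108 109 110 112 112 119 166 219 225 225 225
171 226 213 158 118 113 113 113 119 127 127 128 125 118 113 111 111 109 103  97  95  94  95  94  96  98 105 111 113 116 149 202 223 225 225
172 225 208 144 116 112 113 115 120 126 127 128 128 125 121 113 111 110 108 102  96  94  94  94  95
[... 2280 characters left out ...]

189 226 226 225 225 226 225 225 225 224 218 194 170 162 170 182 184 183 182 177 162 171 197 220 224 225 224 224 225 224 224 224 224 224 224
190 226 226 226 226 225 225 225 225 225 225 222 216 192 171 171 173 182 175 177 197 219 223 224 225 225 225 224 225 224 224 224 224 224 225
191 225 226 225 225 225 225 225 225 225 225 225 224 223 221 222 221 222 221 221 223 224 224 224 224 225 225 224 224 224 225 224 224 224 224
192 226 225 226 226 225 225 225 225 225 225 225 225 225 225 225 225 225 225 225 224 224 224 225 225 224 225 224 224 224 224 224 224 224 224
193 225 226 225 225 225 225 225 225 225 225 225 225 225 225 225 224 225 225 224 225 224 224 224 224 224 224 224 225 224 224 224 224 224 224
```

View pics/w7c.png

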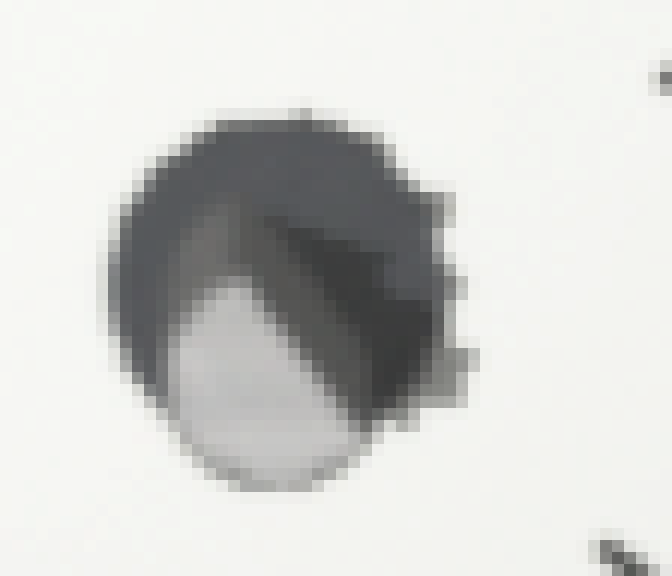

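Run:
```python
from h import *
d=np.load("w7.npy",allow_pickle=True).item()
T=np.array([[-.948851,0,.31572],[-.31572,0,-.948852],[0,-1,0]]); tcp=np.array([495.2,184.2])
E=np.array([onz(d,p,86.8)[:2] for p in [(275.8,174),(276.5,175),(277.3,176),(278.9,178),(280.4,180),(281.8,182),(282.6,183),(283.4,184)]],np.float32)
l=cv2.fitLine(E,cv2.DIST_L2,0,.01,.01).ravel()
n=np.array([-l[1],l[0]]); n=n if n[0]>0 else -n
print("flat yaw",np.degrees(np.arctan2(n[1],n[0])),l[2:])
A=np.array([onz(d,p,86.2)[:2] for p in [(268.4,180),(267.8,184),(269,186),(270.5,188),(272,189),(273.9,190),(278,190.6),(280.9,190.2),(283.2,189),(284.2,188),(285.4,186)]])
s=np.linalg.lstsq(np.c_[2*A,np.ones(len(A))],(A**2).sum(1),rcond=None)[0];C=s[:2];print("centre",C,"r",np.sqrt(s[2]+C@C),"to flat",(l[2:]-C)@n)
# collar 
col=onz(d,((264.4+291.8)/2,159.5+13.8),66);print("collar",col)
k=np.array([508.12,176.89])-17*np.array([np.cos(np.radians(-30.9)),np.sin(np.radians(-30.9))]);print("knob axis",k)
for nm,c in(("circ",C),("collar",col[:2])):
    w=np.r_[c-k,0];print(nm,"shaft-knob world",w,"tool",T.T@w, "  TCP:",T.T@np.r_[c-tcp,0])
```

```text
flat yaw -35.080715 [526.8761  195.16464]
centre [524.62242864 195.88458698] r 5.7409119195604665 to flat 2.2580491627234087
collar [525.38299414 195.53073218  66.        ]
knob axis [493.5328966  185.62020128]
circ shaft-knob world [31.08953203 10.2643857   0.        ] tool [-32.74000541   0.           0.07620415]   TCP: [-31.60655864   0.          -1.79769456]
collar shaft-knob world [31.85009753  9.91053089  0.        ] tool [-33.34994971   0.           0.65208573]   TCP: [-32.21650293   0.          -1.22181298]
```

In this clearer view the flat edge runs from (275,174) to (283,184):
- **Flat yaw:** -35°. I'll use -34.5°, weighing in the earlier -31°.
- **Shaft centre:** (524.6, 195.9), radius 5.7 mm, flat at 2.3 mm. These match the given sizes and the earlier position.
- **Knob to shaft in the same image:** tool x about -33 mm, z about 0.

I'll move over the shaft, trim the turn by 3.5°, and come down to just above the tip.

```bash
python3 -m inch '[0.2,-1.7,0,0,0,3.5,0, 0.2,-3.3,0,0.03,0,3.5,0, 0.2,-3.3,2,0.03,0,3.5,0, 0.2,-3.3,3.8,0.03,0,3.5,0, 0.2,-3.3,3.8,0.03,0,3.5,0, 0.2,-3.3,3.8,0.03,0,3.5,0]'
python3 - <<'E'
from h import *
s=ctrl.read_state();T=toolrot(s);print(s['eef_pos'],np.degrees(np.arctan2(T[1,0],T[0,0])),s['force'],s['width'])
a=imaging.get_image("side");b=imaging.get_image("scene");d=imaging.get_image("wrist");np.save("w8.npy",d,allow_pickle=True)
for o in pointer(d,s['eef_pos'][2]+24.1,(272,272,42,34),90): print(o)
c1=a["img"][115:195,150:230];c2=b["img"][150:230,350:430]
m=np.hstack([cv2.resize(c,(390,390),interpolation=cv2.INTER_CUBIC) for c in(c1,c2)]);cv2.imwrite("pics/w8m.png",m[:,:,::-1]);save(d,"w8.png")
E
```

```text
clock: 7.55
eef_pos: [527.1, 194.0, 99.3]
tool_rot: [-1.571, -0.001, -2.883]
force: [0.2, -0.2, -0.3]
width: 33.9
[527.06280807 194.03809398  99.31457778] -165.19049510381794 [ 0.1865267  -0.15558679 -0.33797469] 33.85004397871138
([8, 4, 30, 24, 233], np.float32(-34.56693), array([527.34174, 194.42651], dtype=float32), array([539.6587 , 185.94008], dtype=float32), np.float32(14.957545))
```

View pics/w8m.png

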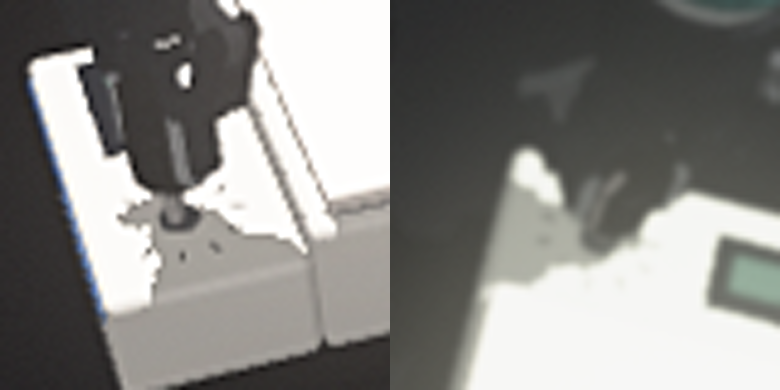

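View pics/w8.png

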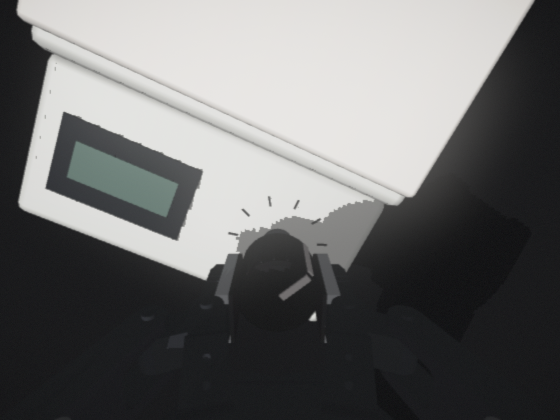

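The side view shows the shaft tip directly under the knob, at crop (180,205), with a small gap. I'll go down gently and watch the force.

```bash
python3 -m inch '[0.2,0,0.3,0,0,0,0, 0.2,0,0.5,0,0,0,0, 0.2,0,0.7,0,0,0,0, 0.2,0,0.8,0,0,0,0, 0.2,0,0.8,0,0,0,0]'; python3 -m inch '[0.2,0,0.2,0,0,0,0, 0.2,0,0.4,0,0,0,0, 0.2,0,0.4,0,0,0,0]'
```

```text
clock: 8.2
eef_pos: [527.0, 194.4, 91.1]
tool_rot: [-1.571, -0.0, -2.883]
force: [0.3, 0.5, -0.3]
width: 34.3
clock: 8.5
eef_pos: [527.0, 194.4, 87.0]
tool_rot: [-1.571, -0.0, -2.883]
force: [0.4, 0.5, -1.1]
width: 34.1
```

No resistance with the underside about 6 mm below the tip height, so the shaft has entered the bore. Continue.

```bash
python3 -m inch '[0.2,0,0.3,0,0,0,0, 0.2,0,0.6,0,0,0,0, 0.2,0,0.6,0,0,0,0]'; python3 -m inch '[0.2,0,0.15,0,0,0,0, 0.2,0,0.3,0,0,0,0, 0.2,0,0.3,0,0,0,0]'
```

```text
clock: 8.8
eef_pos: [527.0, 194.4, 80.8]
tool_rot: [-1.571, -0.001, -2.883]
force: [0.3, -0.4, -1.9]
width: 34.1
clock: 9.1
eef_pos: [527.1, 194.4, 78.1]
tool_rot: [-1.571, -0.0, -2.883]
force: [-0.8, -0.2, -0.9]
width: 33.9
```

```bash
python3 -m inch '[0.2,0,0.1,0,0,0,0, 0.2,0,0.1,0,0,0,0]'; python3 -m inch '[0.2,0,0.1,0,0,0,0, 0.2,0,0.1,0,0,0,0]'; python3 -m inch '[0.2,0,0.1,0,0,0,0, 0.2,0,0.1,0,0,0,0]';  python3 -m inch '[0.2,0,0.1,0,0,0,0, 0.2,0,0.1,0,0,0,0]'
```

```text
clock: 9.3
eef_pos: [527.1, 194.4, 77.3]
tool_rot: [-1.571, -0.0, -2.883]
force: [-1.2, 0.3, 0.4]
width: 34.2
clock: 9.5
eef_pos: [527.2, 194.4, 76.4]
tool_rot: [-1.571, 0.0, -2.883]
force: [-1.4, -0.9, 0.7]
width: 33.7
clock: 9.7
eef_pos: [527.2, 194.4, 75.4]
tool_rot: [-1.571, 0.0, -2.883]
force: [-0.7, -1.9, 2.8]
width: 33.9
clock: 9.9
eef_pos: [527.2, 194.4, 74.4]
tool_rot: [-1.571, 0.0, -2.883]
force: [-2.3, 0.4, 5.2]
width: 33.9
```

```bash
python3 -m inch '[0.2,0,0.1,0,0,0,0, 0.2,0,0.1,0,0,0,0]'; python3 -m inch '[0.2,0,0.1,0,0,0,0, 0.2,0,0.1,0,0,0,0]'; python3 -m inch '[0.2,0,0.1,0,0,0,0, 0.2,0,0.1,0,0,0,0]'
python3 - <<'E'
from h import *
a=imaging.get_image("side");d=imaging.get_image("wrist");np.save("w9.npy",d,allow_pickle=True)
c1=a["img"][115:195,150:230];c2=d["img"][200:340,200:340]
m=np.hstack([cv2.resize(c,(390,390),interpolation=cv2.INTER_CUBIC) for c in(c1,c2)]);cv2.imwrite("pics/w9m.png",m[:,:,::-1])
print(pointer(d,ctrl.read_state()['eef_pos'][2]+24.1,(272,272,42,34),90), ctrl.read_state()['force'])
E
```

```text
clock: 10.1
eef_pos: [527.2, 194.4, 73.8]
tool_rot: [-1.571, 0.0, -2.883]
force: [-3.3, -0.2, 8.5]
width: 34.0
clock: 10.3
eef_pos: [527.3, 194.4, 73.6]
tool_rot: [-1.572, 0.001, -2.884]
force: [-4.7, -0.8, 14.4]
width: 34.2
clock: 10.5
eef_pos: [527.4, 194.4, 73.4]
tool_rot: [-1.573, 0.001, -2.884]
force: [-7.9, -0.6, 22.3]
width: 34.3
[([8, 4, 31, 24, 236], np.float32(-34.451286), array([527.5571 , 194.71114], dtype=float32), array([539.8234 , 186.29608], dtype=float32), np.float32(14.875312))] [-6.17231804 -0.89030274 20.952432  ]
```

View pics/w9m.png

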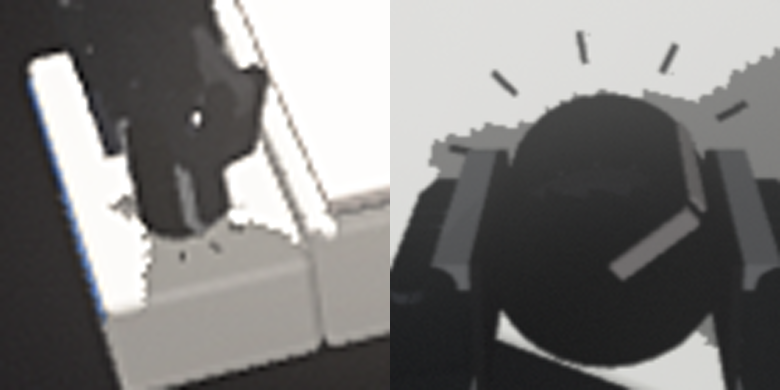

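The checks agree:
- **Hard stop:** at TCP z ≈ 73.5, which puts knob_center at about 83 mm, where a fully pressed shaft tip should be.
- **Force:** 21 N, above the 10 N needed to hold the spring fully in.
- **Slip and pointer:** the pointer has not moved in the hand, and its yaw is -34.5°.

Handing in.

```bash
python3 -m inch '[0.2,0,0,0,0,0,0, 0.2,0,0,0,0,0,0, 0.2,0,0,0,0,0,0]'; python3 -c "
from cell import finish_job,ctrl
print(finish_job()); s=ctrl.read_state(); print(s['clock'],s['eef_pos'],s['force'],s['width'])"
```

```text
clock: 10.9
eef_pos: [527.4, 194.5, 73.4]
tool_rot: [-1.573, 0.001, -2.884]
force: [-5.7, -1.1, 21.0]
width: 34.1
the job is handed in; nothing more can be done
None
the job is handed in; nothing more can be done
```

I took the black pointer knob out of the tray, turned it about -146° to match the shaft flat, slid it onto the D-shaft and pressed it in. I handed the job in at about 10.9 s with the gripper still holding it down. No verdict is reported, so what follows is my own reading of the last checks.

- **Seating:** the hard stop came at TCP z ≈ 73.4 mm. That puts knob_center at about 82.5–83 mm, where the fully pressed shaft tip should be (83 mm).
- **Hold:** the steady push was 21 N, above the roughly 10 N needed for full switch travel. Grip width was 34 mm, and the pointer did not move in the hand.
- **Alignment:** the pointer ended at yaw -34.5°. Two views of the shaft flat gave -31° and -35°, and I trusted the clearer second one.
- **Other objects:** I never went near the bottle, the beaker or the other spares. I did not take a final picture of them.

Three readings did not fit cleanly:
- **Camera offset:** the wrist camera and the measured TCP differed by about 2 mm. I got round this by measuring knob and shaft in the same image.
- **Force rise:** the force built up more steeply than the switch spring alone would give.
- **Side load:** about 6 N of sideways load remains on the knob.

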